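# Shut the flip lids of a curved cup strip in one pass

## Robot

A 7-joint arm with a two-finger parallel gripper is mounted at the origin on a cart in front of the work surface, level with it; the furniture and walls round the work are solid. World frame = base frame: x ahead of the robot, y to its left, z up, the work surface at z = 0. Lengths are in m, angles in degrees, forces in N, time in s.
With the tool pointing down it reaches from about 0.425 to 0.975 m from the base axis. Payload 16.7 kg.
Tool frame: the origin (TCP) lies at the very end of the fingers, on their centre line; the grasp point (between the pads) lies 19 mm behind it (robot.hold_point_z is the distance from the TCP to the grasp point, in m); z points along the fingers, y is the line along which they close (so a half turn about z gives the same grasp; the last joint's range is limited). The gripper opens to 85 mm and grips with 20 to 120 N. Pads are 22 mm wide; open, the fingers measure 114 mm over their backs; the gripper's body (76 mm by 85 mm) begins 54 mm behind the grasp point. The pads swing forward as they close: fully open they stand 13 mm farther back than shut.
Start: joints at [65.174, 24.414, 4.234, 92.017, -1.954, 63.644, -3.845], TCP at [0.189, -0.648, 0.231] pointing down, gripper open.
Joint ranges: [-163.25, 163.25], [-28.42, 122.38], [-70.27, 78.77], [12.13, 141.07], [-58.53, 238.53], [9.26, 117.41], [-156.51, 156.51]. Speed limits (degrees/s): [108.29, 108.29, 136.94, 136.94, 172.46, 172.46, 172.46].

## Interface

Orientations are given as a 3x3 rotation matrix whose columns are the frame's x, y, z axes.
In Python, from station import robot gives the robot as it stands. The module is installed in compiled form; this text tells all that it offers.
- The arm moves only by the tool step_arm, never from a script. Its argument "steps" is a list of rows, each an object of numbers: "dx", "dy", "dz": the shift along the world's x, y, z in m; "ax", "ay", "az": the turn, a rotation vector about the world's x, y, z in rad; "grip": the closure, from -1 (fully open) to 1 (shut). In form: [{"dx": .., "dy": .., "dz": .., "ax": .., "ay": .., "az": .., "grip": ..}, ...]. A call has 1 to 12 rows; each row is the pose to reach, as a shift and turn from the pose commanded when the call began; what a row does not reach only later rows make up. A row lasts 1/10 s, in which the tool goes at most 50 mm and 8.59 degrees, less where a joint would pass 70% of its speed; a pose out of reach is approached as far as the arm can. A call with a gripper value outside its range is refused whole. The fingers move at their own pace and stop on an object; the grip force is fixed at half the most. Time passes only in rows, so rows that repeat a pose let the fingers close. It gives the time, the measured TCP pose, the force, the opening and the grip force at its end, in the units of the state.
- robot.read_state(): the state, without advancing time (a new reading comes with each control period).
- robot.snapshot(name): name is "scene" or "top" or "wrist"; returns the picture (420x560x3 uint8, red, green, blue); there is no depth.
- robot.get_calibration(name): a dict with "mtx" (3x3 intrinsics, pixels), "rvec" (rotation vector, rad) and "tvec" (3), from world to camera coordinates, as OpenCV has them. Camera axes: x right, y down, z forward; pixel columns grow to the right and rows downward; lengths in m; the calibration is good to about 2 mm. The wrist camera is an equidistant fisheye: a pixel r from the principal point sees the ray r / f radians off the axis. A picture is of the moment at which its call begins: read the wrist's pose just before it. get_calibration takes no time and is no camera call; for the wrist camera it gives the pose at the moment of the call.
- robot.close_job(): hands the job in; it is judged then, once.
The state is a dict: "time": time; "qpos": joint angles; "joint_vel": joint speeds; "tau": joint torques, N m; "tcp_pos": TCP position; "eef_rot": TCP orientation; "ft_force": force on the tool from outside, world axes, zero at the start; "wrist_torque": the same for the moment, N m; "finger_gap": finger opening in m; "finger_force": force on a finger pad.
Only numpy, scipy, OpenCV 4.12 (cv2) and the standard library are available. Lean on these libraries where they do the work, as an engineer would, in place of code of your own. Each camera call takes 0.05 s, during which the arm holds its last target. There are 200 camera calls.

## Task

The five little flip lids on the curved strip of reagent cups stand open: shut them all in one gentle pass. With the gripper shut and empty, start over the long plain end tab and run the fingertips along the curve just above the cup rims, so that they push each lid over in turn until it lies down on its cup, first lid to last, without lifting away half-way. Do not grip, lift or shift the strip, do not press hard on it, leave the things around it where they are, and finish with the hand clear.

Things in the scene. Friction and masses are not known exactly. Their poses are not given: they have to be found in the camera images.
- cup_strip: Loose curved strip, 0.9 kg: grey base 12 mm thick, 40 mm wide on an arc of radius 200 mm (centre at x 0, y -180 mm); five white cups 23 mm across on its middle line, 40 mm apart, rims at 30 mm height. Base runs 80 mm past cup 1's centre (long plain end tab), 48 mm past cup 5's. Origin on underside, 20 mm to the -y side of cup 3; z up, x along the strip from first lid to last.
- cup1 (a point): Point on the axis of cup 1 (cup 1 is next to the long plain end tab), 33 mm above the worktop: level with the upper face of its lid when shut.
- cup2 (a point): Point on the axis of cup 2 (cup 1 is next to the long plain end tab), 33 mm above the worktop: level with the upper face of its lid when shut.
- cup3 (a point): Point on the axis of cup 3 (cup 1 is next to the long plain end tab), 33 mm above the worktop: level with the upper face of its lid when shut.
- cup4 (a point): Point on the axis of cup 4 (cup 1 is next to the long plain end tab), 33 mm above the worktop: level with the upper face of its lid when shut.
- cup5 (a point): Point on the axis of cup 5 (cup 1 is next to the long plain end tab), 33 mm above the worktop: level with the upper face of its lid when shut.
- run_in (a point): Point over the long plain end tab, on the arc, 50 mm before cup 1's centre, 33 mm above the worktop (21 mm above the tab). Clear of lid 1 however far it is open.
- run_out (a point): Point on the arc 28 mm past cup 5's centre, 33 mm above the worktop; fingertips centred here have passed over all of lid 5.
- lid1 (a joint): Hinge of lid 1, rad: 0 shut, 1.57 upright, 1.95 stop. White disc 24 mm across, 3 mm thick, its tab's end 29 mm from the hinge. Hinge line crosses the strip 31.5 mm above the worktop, 13.5 mm from the cup's axis on the long tab's side: a push along the strip from that end shuts it. Stiff (under 1 N at the free end): the lid stays where it is left.
- lid2 (a joint): Hinge of lid 2, rad: 0 shut, 1.57 upright, 1.95 stop. White disc 24 mm across, 3 mm thick, its tab's end 29 mm from the hinge. Hinge line crosses the strip 31.5 mm above the worktop, 13.5 mm from the cup's axis on the long tab's side: a push along the strip from that end shuts it. Stiff (under 1 N at the free end): the lid stays where it is left.
- lid3 (a joint): Hinge of lid 3, rad: 0 shut, 1.57 upright, 1.95 stop. White disc 24 mm across, 3 mm thick, its tab's end 29 mm from the hinge. Hinge line crosses the strip 31.5 mm above the worktop, 13.5 mm from the cup's axis on the long tab's side: a push along the strip from that end shuts it. Stiff (under 1 N at the free end): the lid stays where it is left.
- lid4 (a joint): Hinge of lid 4, rad: 0 shut, 1.57 upright, 1.95 stop. White disc 24 mm across, 3 mm thick, its tab's end 29 mm from the hinge. Hinge line crosses the strip 31.5 mm above the worktop, 13.5 mm from the cup's axis on the long tab's side: a push along the strip from that end shuts it. Stiff (under 1 N at the free end): the lid stays where it is left.
- lid5 (a joint): Hinge of lid 5, rad: 0 shut, 1.57 upright, 1.95 stop. White disc 24 mm across, 3 mm thick, its tab's end 29 mm from the hinge. Hinge line crosses the strip 31.5 mm above the worktop, 13.5 mm from the cup's axis on the long tab's side: a push along the strip from that end shuts it. Stiff (under 1 N at the free end): the lid stays where it is left.
- dropper: Brown dropper bottle, 26 mm across, 87 mm tall, standing loose on the inner side of the curve; leave it alone. Origin centre of underside.
- coverslip_box: Flat box 48x64x20 mm, loose on the inner side of the curve; leave it alone. Origin centre of underside.
- timer: Standing lab timer 54x62x69 mm, loose on the outer side of the curve; leave it alone. Origin centre of underside.

How it is judged (in metres and radians):
On the way, in this order (a step that is already met when the one before it is completed fails the run):
1. lid 1 lies shut (under 0.40 rad) (value of joint lid1 below 0.4 rad and value of joint each of lid2, lid3, lid4, lid5 above 0.4 rad), for 0.05 s.
2. lid 2 lies shut (under 0.40 rad) (value of joint lid2 below 0.4 rad and value of joint each of lid3, lid4, lid5 above 0.4 rad), for 0.05 s.
3. lid 3 lies shut (under 0.40 rad) (value of joint lid3 below 0.4 rad and value of joint each of lid4, lid5 above 0.4 rad), for 0.05 s.
4. lid 4 lies shut (under 0.40 rad) (value of joint lid4 below 0.4 rad and value of joint lid5 above 0.4 rad), for 0.05 s.
5. lid 5 lies shut (under 0.40 rad) (value of joint lid5 below 0.4 rad), for 0.05 s.
At the end, for the whole second after the job is handed in: All five lids lie down on their cups (hinges under 0.40 rad), the strip is flat on the worktop within 20 mm of where it was and at rest, and the dropper bottle, coverslip box and timer stand upright within 20 mm of where they were (value of joint each of lid1, lid2, lid3, lid4, lid5 below 0.4 rad and distance of each of cup_strip, dropper, coverslip_box, timer from where it was at the start of the episode below 0.02 m and height (world z) of cup_strip below 0.008 m and angle between cup_strip's own z axis and vertical below 0.1 rad and linear speed of cup_strip below 0.02 m/s and angle between each of dropper, coverslip_box, timer's own z axis and vertical below 0.2 rad); the robot touches nothing.
It fails at once if the strip is lifted, tipped or shoved more than 25 mm (height (world z) of cup_strip above 0.012 m or angle between cup_strip's own z axis and vertical above 0.2 rad or distance of cup_strip from where it was at the start of the episode above 0.025 m).
It fails at once if the hand presses on the strip with more than 25 N (contact force between the arm and cup_strip above 25 N).
It fails at once if the fingertips lift more than about 3 cm above the lids between the first and the last lid (value of joint lid1 below 0.4 rad and value of joint lid5 above 0.4 rad and z of the grasp point in the frame of cup_strip above 0.085 m).
It fails at once if the dropper bottle, coverslip box or timer is lifted, tipped or pushed away (height (world z) of any of dropper, coverslip_box, timer above 0.015 m or angle between any of dropper, coverslip_box, timer's own z axis and vertical above 0.35 rad or distance of any of dropper, coverslip_box, timer from where it was at the start of the episode above 0.025 m).
It also fails if it takes over 42 s, if anything falls off the work surface, if the arm or the gripper's body presses on something with over 40 N, if the wrist force passes 120 N, or if a joint passes its speed limit or range.

## Working session

There is one attempt and no reset: what is moved stays moved. The work goes in short steps, Python scripts to look and compute and a tool call to move; the robot and the scene stay as the last step left them, time stands still between calls to the robot, and variables do not carry over. Pictures are saved under pics/ and viewed, at most 10 in all, crops included, and the job is handed in when it is done.

Besides the shell and the picture viewer there is one more tool, called after "Request:" as name(argument=value, ...) on one line, values as JSON. step_arm: Moves the arm, as the interface text tells. Its arguments: {"type":"object","properties":{"steps":{"type":"array","items":{"type":"object","properties":{"dx":{"type":"number"},"dy":{"type":"number"},"dz":{"type":"number"},"ax":{"type":"number"},"ay":{"type":"number"},"az":{"type":"number"},"grip":{"type":"number"}}}}},"required":["steps"]}

```bash
mkdir -p pics; python3 - <<'E'
from station import robot
import cv2,numpy as np
for n in("scene","top"):
    cv2.imwrite(f"pics/{n}0.png",robot.snapshot(n)[:,:,::-1])
    print(n,robot.get_calibration(n))
s=robot.read_state();print(s["time"],s["tcp_pos"],s["eef_rot"],s["finger_gap"],robot.hold_point_z)
E
```

```text
scene {'mtx': array([[501.43830992,   0.        , 277.18472756],
       [  0.        , 501.43830992, 217.5013012 ],
       [  0.        ,   0.        ,   1.        ]]), 'rvec': array([ 0.91320141, -2.47444827,  1.13575812]), 'tvec': array([0.47890541, 0.24643258, 0.69441164])}
top {'mtx': array([[526.53604467,   0.        , 274.62393006],
       [  0.        , 526.53604467, 211.8526585 ],
       [  0.        ,   0.        ,   1.        ]]), 'rvec': array([ 2.14867119, -2.10173246,  0.21898875]), 'tvec': array([0.05526861, 0.58263959, 0.83003411])}
0.1 [ 0.18887531 -0.64764676  0.23068761] [[ 9.59994030e-01  2.80020145e-01 -4.25243742e-04]
 [ 2.80020448e-01 -9.59993433e-01  1.07568635e-03]
 [-1.07017353e-04 -1.15172942e-03 -9.99999331e-01]] 0.08561347099423171 0.0187
```

View pics/scene0.png

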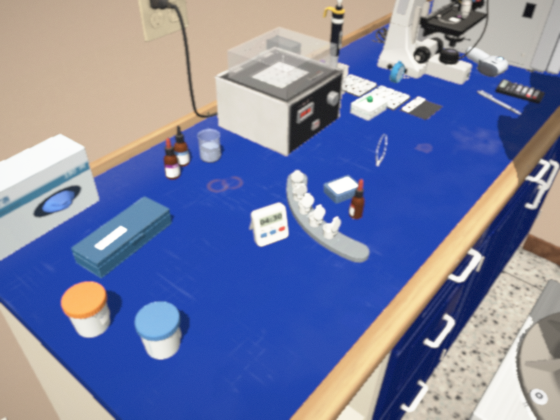

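View pics/top0.png

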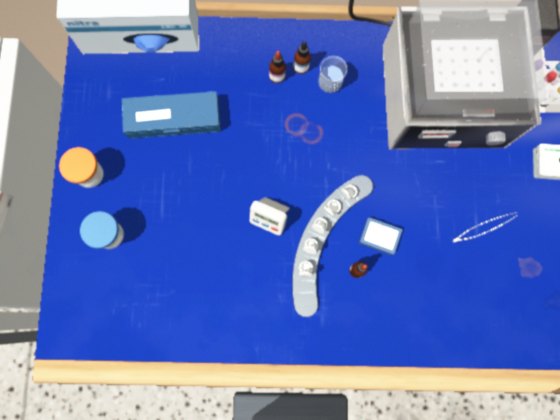

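```bash
cat > fit.py <<'E'
import cv2,numpy as np,sys
from station import robot
from scipy.optimize import minimize
K={n:robot.get_calibration(n) for n in("scene","top")}
def proj(n,P):
    c=K[n];return cv2.projectPoints(np.float64(P).reshape(-1,1,3),c["rvec"],c["tvec"],c["mtx"],None)[0][:,0]
def arc(s,r=200,z=0):
    f=np.asarray(s)/200.;return np.stack([r*np.sin(f),-180+r*np.cos(f),np.full(f.shape,float(z))],-1)/1000
def world(p,P):
    c,s=np.cos(p[2]),np.sin(p[2]);return P@np.array([[c,s,0],[-s,c,0],[0,0,1]])+[p[0],p[1],0]
def back(n,uv,z):
    c=K[n];R=cv2.Rodrigues(c["rvec"])[0];d=R.T@np.linalg.inv(c["mtx"])@[*uv,1];o=-R.T@c["tvec"]
    return o+d*(z-o[2])/d[2]
def sil(n,p,S=4):
    m=np.zeros((420*S,560*S),np.uint8)
    def fill(P): cv2.fillPoly(m,[np.round((proj(n,world(p,P))+.5)*S*16-8).astype(np.int32)],1,shift=4)
    for z in(0,3,6,9,12):
        # rounded ends: end cap of radius 20 within the extent
        a=np.linspace(0,np.pi,15)
        s=np.linspace(-140,108,60)
        e1=arc(108+20*np.sin(a),200+20*np.cos(a),z); e0=arc(-140-20*np.sin(a),200-20*np.cos(a),z)
        fill(np.r_[arc(s,220,z),e1,arc(s[::-1],180,z),e0])
    t=np.linspace(0,2*np.pi,24)
    for k in range(5):
        c=arc([(k-2)*40])[0]
        for z in np.linspace(.012,.03,6): fill(c+np.stack([.0115*np.cos(t),.0115*np.sin(t),0*t+z],-1))
    return m
def mask(n,im,seed,S=4):
    im=cv2.resize(im,None,fx=S,fy=S,interpolation=cv2.INTER_CUBIC).astype(int)
    m=(im[:,:,0]>70).astype(np.uint8)
    l=cv2.connectedComponents(m)[1];return (l==l[int(seed[1]*S),int(seed[0]*S)]).astype(np.uint8)
E
python3 - <<'E'
from fit import *
im={n:cv2.imread(f"pics/{n}0.png")[:,:,::-1] for n in K}
M={"top":mask("top",im["top"],(306,300)),"scene":mask("scene",im["scene"],(350,250))}
a=back("top",(306,310),.012);b=back("top",(365,183),.012);print(a,b,{n:M[n].sum()/16 for n in M})
d=b-a;yaw=np.arctan2(d[1],d[0])
l0=arc([-160])[0];l1=arc([128])[0];dl=l1-l0;yaw-=np.arctan2(dl[1],dl[0])
p0=np.r_[0,0,yaw];p0[:2]=(a-world(p0,l0[None])[0])[:2]
def cost(p,ns):return sum(1-(M[n]&(q:=sil(n,p))).sum()/(M[n]|q).sum() for n in ns)
for ns in(["top"],["scene"],["top","scene"]):
    r=minimize(cost,p0,args=(ns,),method="Nelder-Mead",options=dict(initial_simplex=p0+np.array([[0,0,0],[.01,0,0],[0,.01,0],[0,0,.06]]),xatol=1e-4,fatol=1e-4))
    print(ns,r.x,r.fun)
p=r.x;np.save("p.npy",p)
out=[]
for n,(x0,y0,x1,y1),S in(("top",(280,165,390,315),4),("scene",(245,160,375,270),2.7)):
    q=im[n][y0:y1,x0:x1,::-1];q=cv2.resize(q,None,fx=S,fy=S,interpolation=cv2.INTER_CUBIC)
    for P,c in((arc(np.linspace(-160,128,60),220,12),(0,255,0)),(arc(np.linspace(-160,128,60),180,12),(0,255,0)),(arc([-80,-40,0,40,80],200,30),(0,0,255))):
        for u in (proj(n,world(p,P))-[x0,y0]+.5)*S: cv2.circle(q,tuple(int(v) for v in u),1,c,-1)
    out.append(cv2.copyMakeBorder(q,0,600-q.shape[0],0,0,cv2.BORDER_CONSTANT))
cv2.imwrite("pics/fit.png",np.hstack(out))
E
```

```text
[0.42045483 0.01057983 0.012     ] [ 0.6463701 -0.0931359  0.012    ] {'top': np.float64(3870.0625), 'scene': np.float64(2951.375)}
['top'] [ 0.55539083 -0.02710847 -0.49723118] 0.04810408561881552
['scene'] [ 0.55631804 -0.02703922 -0.49293528] 0.14846376689010599
['top', 'scene'] [ 0.55592246 -0.02753288 -0.50391078] 0.20049415677650784
```

View pics/fit.png

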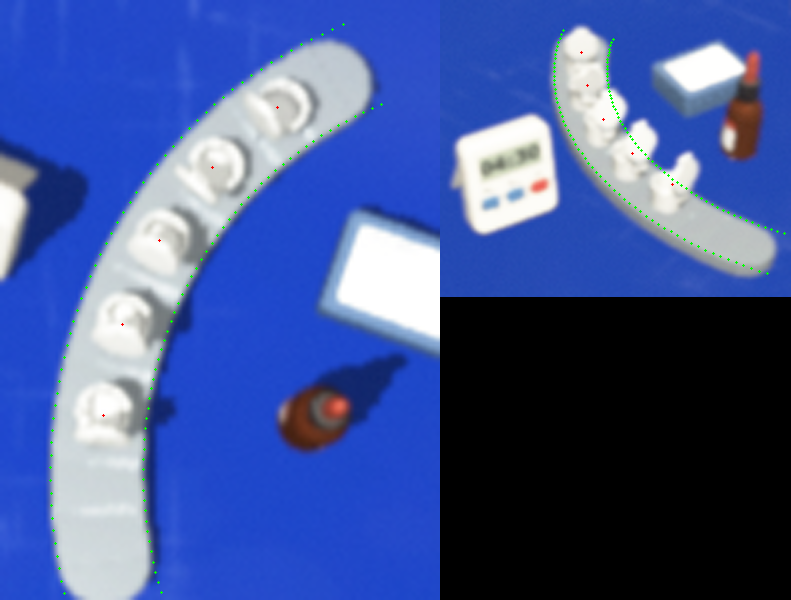

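```bash
python3 - <<'E'
from fit import *
p=np.load("p.npy")
for s in(-130,-108,-100,-92,-84,-76,-72,-68):print(s,world(p,arc([s])).round(4)[0][:2],round(p[2]-s/200,3))
for n,uv in(("timer",(268,225)),("dropper",(357,270)),("box",(381,238))):print(n,back("top",uv,0.0).round(3))
E
```

```text
-130 [0.4399 0.0127] 0.146
-108 [0.4618 0.0147] 0.036
-100 [0.4698 0.0148] -0.004
-92 [0.4778 0.0146] -0.044
-84 [0.4858 0.0141] -0.084
-76 [0.4937 0.0133] -0.124
-72 [0.4977 0.0128] -0.144
-68 [0.5016 0.0122] -0.164
timer [0.568 0.079 0.   ]
dropper [ 0.492 -0.079  0.   ]
box [ 0.549 -0.123  0.   ]
```

Request:
step_arm(steps=[{"dx": 0.02,"dy": 0.02,"dz": -0.005,"grip": 1},{"dx": 0.04,"dy": 0.05,"dz": -0.01,"grip": 1},{"dx": 0.06,"dy": 0.08,"dz": -0.02,"grip": 1},{"dx": 0.09,"dy": 0.11,"dz": -0.03,"grip": 1},{"dx": 0.115,"dy": 0.14,"dz": -0.04,"grip": 1},{"dx": 0.14,"dy": 0.17,"dz": -0.04,"grip": 1},{"dx": 0.16,"dy": 0.2,"dz": -0.04,"grip": 1},{"dx": 0.18,"dy": 0.23,"dz": -0.04,"grip": 1},{"dx": 0.2,"dy": 0.26,"dz": -0.04,"grip": 1},{"dx": 0.21,"dy": 0.29,"dz": -0.04,"grip": 1},{"dx": 0.22,"dy": 0.32,"dz": -0.04,"grip": 1},{"dx": 0.23,"dy": 0.35,"dz": -0.04,"grip": 1}])

```text
invalid input at $.steps[0]: expected keys dx, dy, dz, ax, ay, az, grip
```

Request:
step_arm(steps=[{"dx": 0.02,"dy": 0.02,"dz": -0.005,"ax": 0,"ay": 0,"az": 0,"grip": 1},{"dx": 0.04,"dy": 0.05,"dz": -0.01,"ax": 0,"ay": 0,"az": 0,"grip": 1},{"dx": 0.065,"dy": 0.08,"dz": -0.02,"ax": 0,"ay": 0,"az": 0,"grip": 1},{"dx": 0.09,"dy": 0.11,"dz": -0.03,"ax": 0,"ay": 0,"az": 0,"grip": 1},{"dx": 0.115,"dy": 0.14,"dz": -0.04,"ax": 0,"ay": 0,"az": 0,"grip": 1},{"dx": 0.14,"dy": 0.17,"dz": -0.04,"ax": 0,"ay": 0,"az": 0,"grip": 1},{"dx": 0.16,"dy": 0.205,"dz": -0.04,"ax": 0,"ay": 0,"az": 0,"grip": 1},{"dx": 0.18,"dy": 0.24,"dz": -0.04,"ax": 0,"ay": 0,"az": -0.02,"grip": 1},{"dx": 0.2,"dy": 0.275,"dz": -0.04,"ax": 0,"ay": 0,"az": -0.05,"grip": 1},{"dx": 0.215,"dy": 0.31,"dz": -0.04,"ax": 0,"ay": 0,"az": -0.08,"grip": 1},{"dx": 0.23,"dy": 0.345,"dz": -0.04,"ax": 0,"ay": 0,"az": -0.11,"grip": 1},{"dx": 0.24,"dy": 0.38,"dz": -0.04,"ax": 0,"ay": 0,"az": -0.138,"grip": 1}])

```text
time: 1.3
tcp_pos: [0.4296, -0.2663, 0.1912]
eef_rot: [[0.989, 0.145, -0.0], [0.145, -0.989, 0.0], [-0.0, -0.0, -1.0]]
ft_force: [0.8, 0.9, 1.0]
finger_gap: -0.0002
finger_force: 0.0
```

Request:
step_arm(steps=[{"dx": 0.002,"dy": 0.035,"dz": 0,"ax": 0,"ay": 0,"az": 0,"grip": 1},{"dx": 0.004,"dy": 0.07,"dz": 0,"ax": 0,"ay": 0,"az": 0,"grip": 1},{"dx": 0.006,"dy": 0.105,"dz": 0,"ax": 0,"ay": 0,"az": 0,"grip": 1},{"dx": 0.008,"dy": 0.14,"dz": 0,"ax": 0,"ay": 0,"az": 0,"grip": 1},{"dx": 0.009,"dy": 0.175,"dz": 0,"ax": 0,"ay": 0,"az": 0,"grip": 1},{"dx": 0.01,"dy": 0.21,"dz": 0,"ax": 0,"ay": 0,"az": 0,"grip": 1},{"dx": 0.011,"dy": 0.24,"dz": 0,"ax": 0,"ay": 0,"az": 0,"grip": 1},{"dx": 0.011,"dy": 0.265,"dz": 0,"ax": 0,"ay": 0,"az": 0,"grip": 1},{"dx": 0.011,"dy": 0.277,"dz": 0,"ax": 0,"ay": 0,"az": 0,"grip": 1},{"dx": 0.011,"dy": 0.28,"dz": 0,"ax": 0,"ay": 0,"az": 0,"grip": 1},{"dx": 0.011,"dy": 0.28,"dz": -0.01,"ax": 0,"ay": 0,"az": 0,"grip": 1},{"dx": 0.011,"dy": 0.28,"dz": -0.03,"ax": 0,"ay": 0,"az": 0,"grip": 1}])

```text
time: 2.5
tcp_pos: [0.4407, 0.0109, 0.1613]
eef_rot: [[0.99, 0.144, 0.002], [0.144, -0.99, -0.0], [0.002, 0.001, -1.0]]
ft_force: [-0.4, -0.3, -0.6]
finger_gap: 0.0001
finger_force: 0.0
```

Request:
step_arm(steps=[{"dx": 0,"dy": 0,"dz": -0.025,"ax": 0,"ay": 0,"az": 0,"grip": 1},{"dx": 0,"dy": 0,"dz": -0.05,"ax": 0,"ay": 0,"az": 0,"grip": 1},{"dx": 0,"dy": 0,"dz": -0.075,"ax": 0,"ay": 0,"az": 0,"grip": 1},{"dx": 0,"dy": 0,"dz": -0.095,"ax": 0,"ay": 0,"az": 0,"grip": 1},{"dx": 0,"dy": 0,"dz": -0.107,"ax": 0,"ay": 0,"az": 0,"grip": 1},{"dx": 0,"dy": 0,"dz": -0.113,"ax": 0,"ay": 0,"az": 0,"grip": 1},{"dx": 0,"dy": 0,"dz": -0.115,"ax": 0,"ay": 0,"az": 0,"grip": 1},{"dx": 0,"dy": 0,"dz": -0.115,"ax": 0,"ay": 0,"az": 0,"grip": 1}])

```text
time: 3.3
tcp_pos: [0.4402, 0.0118, 0.0466]
eef_rot: [[0.989, 0.145, 0.0], [0.145, -0.989, -0.0], [0.0, 0.0, -1.0]]
ft_force: [0.5, 0.1, -0.1]
finger_gap: -0.0002
finger_force: 0.0
```

```bash
cat > plan.py <<'E'
from fit import *
# plan from s0 to s1: shifts from the measured/commanded pose at s0
def plan(s0,s1,n,c=(0,0)):
    p=np.load("p.npy")+[*c,0]
    st=robot.read_state();t=st["tcp_pos"];R=st["eef_rot"];yaw=np.arctan2(R[1][0],R[0][0])
    print("t",st["time"],"tcp",np.round(t,4),"yaw",round(yaw,3),"F",np.round(st["ft_force"],1))
    b=world(p,arc([s0]))[0]
    print("err from arc",np.round(np.array(t)[:2]-b[:2],4), "yaw err",round(yaw-(p[2]-s0/200),3))
    for s in np.linspace(s0,s1,n+1)[1:]:
        w=world(p,arc([s]))[0]-b
        u=(s+28)%40-28
        z=np.interp(u,[-28,-20,-12,-4,4,8,12],[46,44,40,36,36,40,46])
        if s<-108: z=46
        if s>82: z=36
        print(f"s {s:.0f} {w[0]:.4f} {w[1]:.4f} z {z:.0f} az {-(s-s0)/200:.3f}")
E
python3 - <<'E'
from plan import *
cv2.imwrite("pics/scene1.png",cv2.resize(robot.snapshot("scene")[120:290,220:420,::-1],None,fx=3.5,fy=3.5,interpolation=cv2.INTER_CUBIC))
plan(-130,-72,12)
E
```

```text
t 3.35 tcp [0.4404 0.0119 0.0468] yaw 0.146 F [ 0.7  0.1 -0.4]
err from arc [ 0.0005 -0.0008] yaw err -0.001
s -125 0.0048 0.0006 z 46 az -0.024
s -120 0.0096 0.0012 z 46 az -0.048
s -116 0.0144 0.0016 z 46 az -0.072
s -111 0.0192 0.0019 z 46 az -0.097
s -106 0.0241 0.0021 z 45 az -0.121
s -101 0.0289 0.0021 z 44 az -0.145
s -96 0.0337 0.0021 z 42 az -0.169
s -91 0.0386 0.0019 z 40 az -0.193
s -86 0.0434 0.0016 z 37 az -0.217
s -82 0.0482 0.0012 z 36 az -0.242
s -77 0.0530 0.0007 z 36 az -0.266
s -72 0.0578 0.0001 z 40 az -0.290
```

View pics/scene1.png

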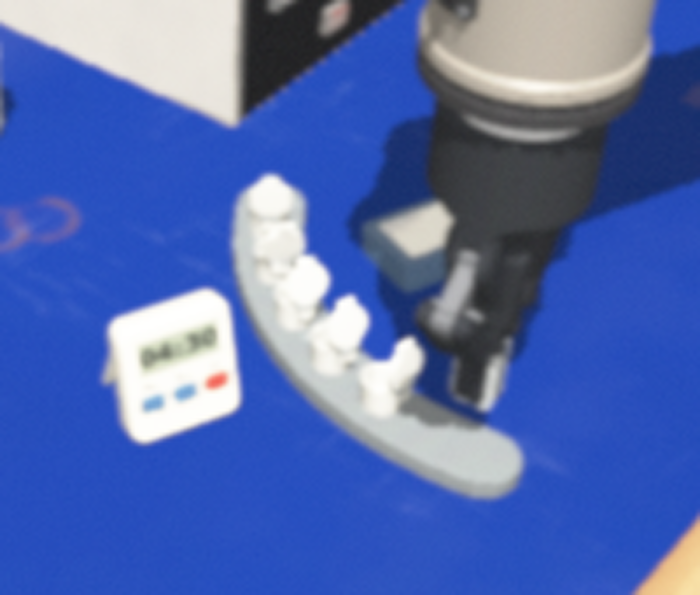

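The fingertips (about 475,400 in the crop) hang over the plain tab, in line with lid 1 (400,360). All five lids are open, so I'm starting the pass.

Request:
step_arm(steps=[{"dx": 0.005,"dy": 0.0006,"dz": 0,"ax": 0,"ay": 0,"az": -0.024,"grip": 1},{"dx": 0.0096,"dy": 0.0012,"dz": 0,"ax": 0,"ay": 0,"az": -0.048,"grip": 1},{"dx": 0.0144,"dy": 0.0016,"dz": 0,"ax": 0,"ay": 0,"az": -0.072,"grip": 1},{"dx": 0.0192,"dy": 0.002,"dz": 0,"ax": 0,"ay": 0,"az": -0.097,"grip": 1},{"dx": 0.024,"dy": 0.0021,"dz": -0.001,"ax": 0,"ay": 0,"az": -0.121,"grip": 1},{"dx": 0.029,"dy": 0.0021,"dz": -0.002,"ax": 0,"ay": 0,"az": -0.145,"grip": 1},{"dx": 0.0337,"dy": 0.0021,"dz": -0.004,"ax": 0,"ay": 0,"az": -0.169,"grip": 1},{"dx": 0.0386,"dy": 0.002,"dz": -0.006,"ax": 0,"ay": 0,"az": -0.193,"grip": 1},{"dx": 0.0434,"dy": 0.0016,"dz": -0.008,"ax": 0,"ay": 0,"az": -0.217,"grip": 1},{"dx": 0.0482,"dy": 0.0012,"dz": -0.0095,"ax": 0,"ay": 0,"az": -0.242,"grip": 1},{"dx": 0.053,"dy": 0.0007,"dz": -0.0095,"ax": 0,"ay": 0,"az": -0.266,"grip": 1},{"dx": 0.0578,"dy": 0.0001,"dz": -0.006,"ax": 0,"ay": 0,"az": -0.29,"grip": 1}])

```text
time: 4.55
tcp_pos: [0.498, 0.0121, 0.0401]
eef_rot: [[0.989, -0.146, -0.001], [-0.146, -0.989, 0.0], [-0.001, 0.0, -1.0]]
ft_force: [-0.2, -1.4, 0.2]
finger_gap: 0.0
finger_force: 0.0
```

```bash
python3 - <<'E'
from plan import *
n="scene"
im=robot.snapshot(n);cv2.imwrite("pics/scene2.png",cv2.resize(im[120:290,220:420,::-1],None,fx=3.5,fy=3.5,interpolation=cv2.INTER_CUBIC))
plan(-72,-28,11)
E
```

```text
t 4.6 tcp [0.4991 0.0121 0.041 ] yaw -0.148 F [ 1.8 -1.   0.2]
err from arc [ 0.0015 -0.0007] yaw err -0.004
s -68 0.0040 -0.0006 z 46 az -0.020
s -64 0.0079 -0.0013 z 45 az -0.040
s -60 0.0118 -0.0021 z 44 az -0.060
s -56 0.0157 -0.0029 z 42 az -0.080
s -52 0.0196 -0.0039 z 40 az -0.100
s -48 0.0235 -0.0049 z 38 az -0.120
s -44 0.0273 -0.0059 z 36 az -0.140
s -40 0.0312 -0.0071 z 36 az -0.160
s -36 0.0350 -0.0083 z 36 az -0.180
s -32 0.0388 -0.0096 z 40 az -0.200
s -28 0.0425 -0.0110 z 46 az -0.220
```

View pics/scene2.png

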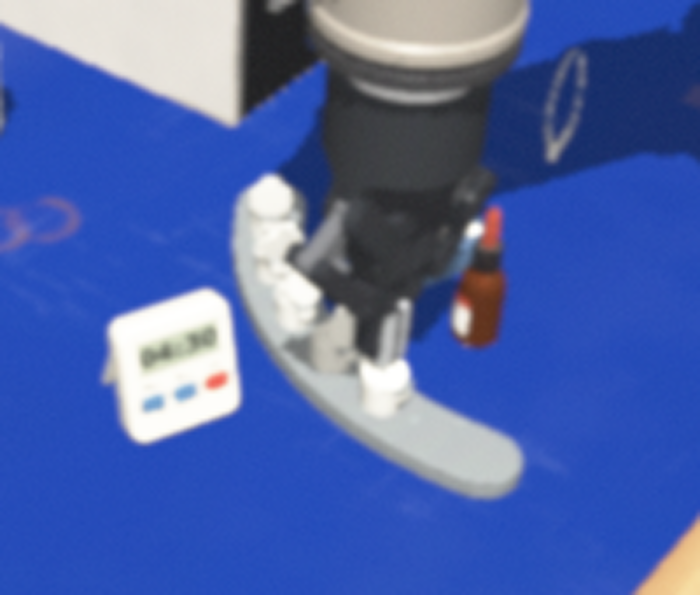

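Lid 1 now lies on its cup (385,375), and the strip hasn't moved. Carrying on.

Request:
step_arm(steps=[{"dx": 0.004,"dy": -0.0006,"dz": 0.006,"ax": 0,"ay": 0,"az": -0.02,"grip": 1},{"dx": 0.0079,"dy": -0.0013,"dz": 0.005,"ax": 0,"ay": 0,"az": -0.04,"grip": 1},{"dx": 0.0118,"dy": -0.0021,"dz": 0.004,"ax": 0,"ay": 0,"az": -0.06,"grip": 1},{"dx": 0.0157,"dy": -0.0029,"dz": 0.002,"ax": 0,"ay": 0,"az": -0.08,"grip": 1},{"dx": 0.0196,"dy": -0.0039,"dz": 0,"ax": 0,"ay": 0,"az": -0.1,"grip": 1},{"dx": 0.0235,"dy": -0.0049,"dz": -0.002,"ax": 0,"ay": 0,"az": -0.12,"grip": 1},{"dx": 0.0273,"dy": -0.006,"dz": -0.0035,"ax": 0,"ay": 0,"az": -0.14,"grip": 1},{"dx": 0.0312,"dy": -0.0071,"dz": -0.0035,"ax": 0,"ay": 0,"az": -0.16,"grip": 1},{"dx": 0.035,"dy": -0.0083,"dz": -0.0035,"ax": 0,"ay": 0,"az": -0.18,"grip": 1},{"dx": 0.0388,"dy": -0.0096,"dz": 0,"ax": 0,"ay": 0,"az": -0.2,"grip": 1},{"dx": 0.0425,"dy": -0.011,"dz": 0.006,"ax": 0,"ay": 0,"az": -0.22,"grip": 1}])

```text
time: 5.7
tcp_pos: [0.5405, 0.001, 0.0465]
eef_rot: [[0.934, -0.358, -0.0], [-0.358, -0.934, 0.0], [-0.0, 0.0, -1.0]]
ft_force: [-0.0, 0.2, -0.2]
finger_gap: 0.0004
finger_force: 0.0
```

```bash
python3 - <<'E'
from plan import *
plan(-28,12,10)
E
```

```text
t 5.7 tcp [0.5405 0.001  0.0465] yaw -0.366 F [-0.   0.2 -0.2]
err from arc [ 0.0003 -0.0007] yaw err -0.002
s -24 0.0037 -0.0015 z 45 az -0.020
s -20 0.0074 -0.0030 z 44 az -0.040
s -16 0.0111 -0.0046 z 42 az -0.060
s -12 0.0147 -0.0063 z 40 az -0.080
s -8 0.0183 -0.0080 z 38 az -0.100
s -4 0.0219 -0.0099 z 36 az -0.120
s 0 0.0254 -0.0118 z 36 az -0.140
s 4 0.0289 -0.0137 z 36 az -0.160
s 8 0.0323 -0.0158 z 40 az -0.180
s 12 0.0357 -0.0179 z 46 az -0.200
```

Commanded z is 0.0457.

Request:
step_arm(steps=[{"dx": 0.0037,"dy": -0.0015,"dz": -0.001,"ax": 0,"ay": 0,"az": -0.02,"grip": 1},{"dx": 0.0074,"dy": -0.003,"dz": -0.002,"ax": 0,"ay": 0,"az": -0.04,"grip": 1},{"dx": 0.0111,"dy": -0.0046,"dz": -0.004,"ax": 0,"ay": 0,"az": -0.06,"grip": 1},{"dx": 0.0147,"dy": -0.0063,"dz": -0.006,"ax": 0,"ay": 0,"az": -0.08,"grip": 1},{"dx": 0.0183,"dy": -0.008,"dz": -0.008,"ax": 0,"ay": 0,"az": -0.1,"grip": 1},{"dx": 0.0219,"dy": -0.0099,"dz": -0.0095,"ax": 0,"ay": 0,"az": -0.12,"grip": 1},{"dx": 0.0254,"dy": -0.0118,"dz": -0.0095,"ax": 0,"ay": 0,"az": -0.14,"grip": 1},{"dx": 0.0289,"dy": -0.0137,"dz": -0.0095,"ax": 0,"ay": 0,"az": -0.16,"grip": 1},{"dx": 0.0323,"dy": -0.0158,"dz": -0.006,"ax": 0,"ay": 0,"az": -0.18,"grip": 1},{"dx": 0.0357,"dy": -0.0179,"dz": 0,"ax": 0,"ay": 0,"az": -0.2,"grip": 1}])

```text
time: 6.7
tcp_pos: [0.5761, -0.0169, 0.0464]
eef_rot: [[0.844, -0.536, -0.0], [-0.536, -0.844, 0.0], [-0.0, 0.0, -1.0]]
ft_force: [-1.0, 0.6, -0.4]
finger_gap: 0.0
finger_force: 0.2
```

```bash
python3 - <<'E'
from plan import *
plan(12,52,10)
im=robot.snapshot("scene");cv2.imwrite("pics/scene3.png",cv2.resize(im[120:290,220:420,::-1],None,fx=3.5,fy=3.5,interpolation=cv2.INTER_CUBIC))
E
```

```text
t 6.7 tcp [ 0.5761 -0.0169  0.0464] yaw -0.566 F [-1.   0.6 -0.4]
err from arc [ 0.0002 -0.0008] yaw err -0.002
s 16 0.0034 -0.0022 z 45 az -0.020
s 20 0.0067 -0.0044 z 44 az -0.040
s 24 0.0099 -0.0067 z 42 az -0.060
s 28 0.0132 -0.0091 z 40 az -0.080
s 32 0.0163 -0.0115 z 38 az -0.100
s 36 0.0195 -0.0140 z 36 az -0.120
s 40 0.0225 -0.0166 z 36 az -0.140
s 44 0.0256 -0.0192 z 36 az -0.160
s 48 0.0285 -0.0219 z 40 az -0.180
s 52 0.0315 -0.0246 z 46 az -0.200
```

View pics/scene3.png

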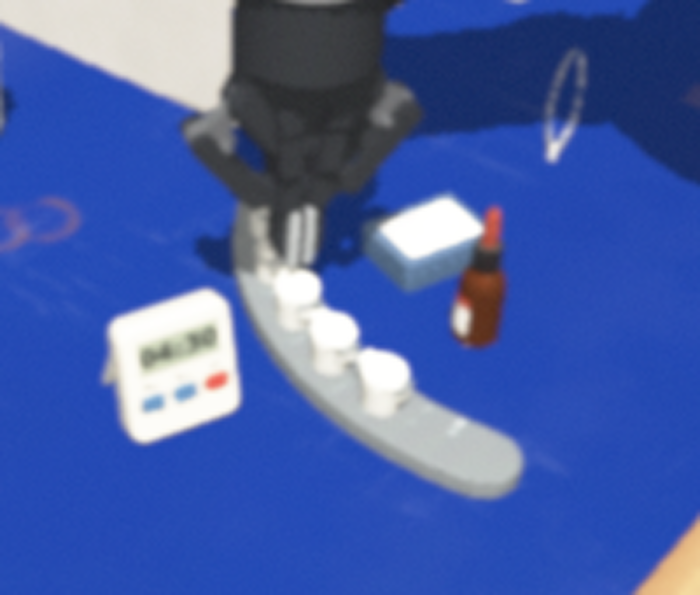

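Lids 1–3 are shut (385,375), (333,330) and (297,287). The strip, timer and bottle haven't moved.

Request:
step_arm(steps=[{"dx": 0.0034,"dy": -0.0022,"dz": -0.001,"ax": 0,"ay": 0,"az": -0.02,"grip": 1},{"dx": 0.0067,"dy": -0.0044,"dz": -0.002,"ax": 0,"ay": 0,"az": -0.04,"grip": 1},{"dx": 0.01,"dy": -0.0067,"dz": -0.004,"ax": 0,"ay": 0,"az": -0.06,"grip": 1},{"dx": 0.0132,"dy": -0.0091,"dz": -0.006,"ax": 0,"ay": 0,"az": -0.08,"grip": 1},{"dx": 0.0163,"dy": -0.0115,"dz": -0.008,"ax": 0,"ay": 0,"az": -0.1,"grip": 1},{"dx": 0.0195,"dy": -0.014,"dz": -0.0095,"ax": 0,"ay": 0,"az": -0.12,"grip": 1},{"dx": 0.0225,"dy": -0.0166,"dz": -0.0095,"ax": 0,"ay": 0,"az": -0.14,"grip": 1},{"dx": 0.0256,"dy": -0.0192,"dz": -0.0095,"ax": 0,"ay": 0,"az": -0.16,"grip": 1},{"dx": 0.0285,"dy": -0.0219,"dz": -0.006,"ax": 0,"ay": 0,"az": -0.18,"grip": 1},{"dx": 0.0315,"dy": -0.0246,"dz": 0,"ax": 0,"ay": 0,"az": -0.2,"grip": 1}])

```text
time: 7.75
tcp_pos: [0.6076, -0.0416, 0.0465]
eef_rot: [[0.721, -0.693, -0.0], [-0.693, -0.721, -0.0], [-0.0, 0.0, -1.0]]
ft_force: [-0.1, 0.1, -0.1]
finger_gap: 0.0002
finger_force: 0.0
```

```bash
python3 - <<'E'
from plan import *
plan(52,108,12)
E
```

```text
t 7.75 tcp [ 0.6076 -0.0416  0.0465] yaw -0.766 F [-0.1  0.1 -0.1]
err from arc [ 0.0002 -0.0009] yaw err -0.002
s 57 0.0033 -0.0033 z 45 az -0.023
s 61 0.0066 -0.0066 z 43 az -0.047
s 66 0.0098 -0.0100 z 41 az -0.070
s 71 0.0129 -0.0135 z 39 az -0.093
s 75 0.0159 -0.0171 z 36 az -0.117
s 80 0.0188 -0.0207 z 36 az -0.140
s 85 0.0216 -0.0244 z 36 az -0.163
s 89 0.0244 -0.0282 z 36 az -0.187
s 94 0.0271 -0.0320 z 36 az -0.210
s 99 0.0296 -0.0359 z 36 az -0.233
s 103 0.0321 -0.0399 z 36 az -0.257
s 108 0.0345 -0.0439 z 36 az -0.280
```

Request:
step_arm(steps=[{"dx": 0.0033,"dy": -0.0033,"dz": -0.001,"ax": 0,"ay": 0,"az": -0.023,"grip": 1},{"dx": 0.0066,"dy": -0.0066,"dz": -0.003,"ax": 0,"ay": 0,"az": -0.047,"grip": 1},{"dx": 0.0098,"dy": -0.01,"dz": -0.005,"ax": 0,"ay": 0,"az": -0.07,"grip": 1},{"dx": 0.0129,"dy": -0.0135,"dz": -0.007,"ax": 0,"ay": 0,"az": -0.093,"grip": 1},{"dx": 0.0159,"dy": -0.0171,"dz": -0.0095,"ax": 0,"ay": 0,"az": -0.117,"grip": 1},{"dx": 0.0188,"dy": -0.0207,"dz": -0.0095,"ax": 0,"ay": 0,"az": -0.14,"grip": 1},{"dx": 0.0216,"dy": -0.0244,"dz": -0.0095,"ax": 0,"ay": 0,"az": -0.163,"grip": 1},{"dx": 0.0244,"dy": -0.0282,"dz": -0.0095,"ax": 0,"ay": 0,"az": -0.187,"grip": 1},{"dx": 0.027,"dy": -0.032,"dz": -0.0095,"ax": 0,"ay": 0,"az": -0.21,"grip": 1},{"dx": 0.0296,"dy": -0.036,"dz": -0.0095,"ax": 0,"ay": 0,"az": -0.233,"grip": 1},{"dx": 0.032,"dy": -0.04,"dz": -0.0095,"ax": 0,"ay": 0,"az": -0.257,"grip": 1},{"dx": 0.0345,"dy": -0.044,"dz": -0.0095,"ax": 0,"ay": 0,"az": -0.28,"grip": 1}])

```text
time: 8.95
tcp_pos: [0.6422, -0.0857, 0.0368]
eef_rot: [[0.501, -0.866, 0.0], [-0.866, -0.501, -0.0], [0.0, -0.0, -1.0]]
ft_force: [-0.5, 0.2, -0.0]
finger_gap: -0.0002
finger_force: 0.0
```

Request:
step_arm(steps=[{"dx": 0,"dy": 0,"dz": 0.01,"ax": 0,"ay": 0,"az": 0,"grip": 1},{"dx": 0,"dy": 0,"dz": 0.03,"ax": 0,"ay": 0,"az": 0,"grip": 1},{"dx": 0,"dy": 0,"dz": 0.05,"ax": 0,"ay": 0,"az": 0,"grip": 1},{"dx": 0,"dy": 0,"dz": 0.08,"ax": 0,"ay": 0,"az": 0,"grip": 1},{"dx": 0,"dy": 0,"dz": 0.11,"ax": 0,"ay": 0,"az": 0,"grip": 1},{"dx": 0,"dy": 0,"dz": 0.14,"ax": 0,"ay": 0,"az": 0,"grip": 1},{"dx": 0,"dy": 0,"dz": 0.15,"ax": 0,"ay": 0,"az": 0,"grip": 1},{"dx": 0,"dy": 0,"dz": 0.155,"ax": 0,"ay": 0,"az": 0,"grip": 1},{"dx": 0,"dy": 0,"dz": 0.155,"ax": 0,"ay": 0,"az": 0,"grip": 1}])

```text
time: 9.85
tcp_pos: [0.6419, -0.0853, 0.1921]
eef_rot: [[0.503, -0.864, 0.0], [-0.864, -0.503, 0.0], [0.0, -0.0, -1.0]]
ft_force: [-0.3, -0.2, 0.1]
finger_gap: 0.0001
finger_force: 0.0
```

```bash
python3 - <<'E'
from plan import *
im=robot.snapshot("scene");cv2.imwrite("pics/scene4.png",cv2.resize(im[120:290,220:420,::-1],None,fx=3.5,fy=3.5,interpolation=cv2.INTER_CUBIC))
E
```

```text
(no output)
```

View pics/scene4.png

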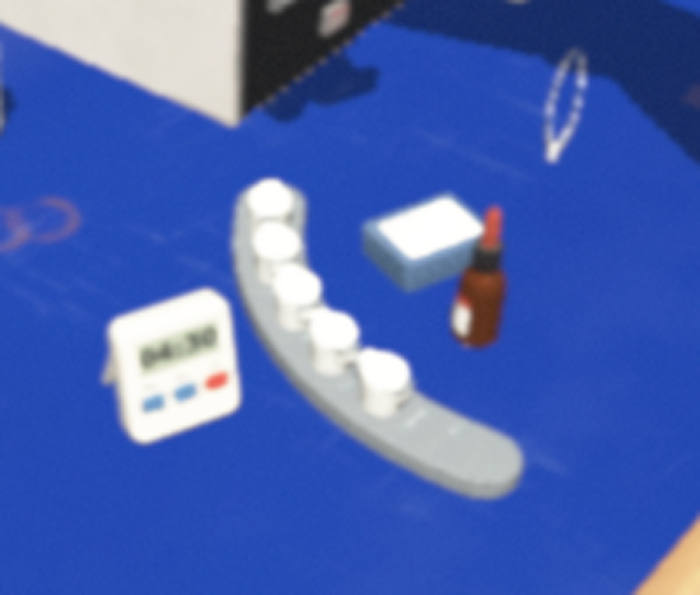

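All five lids lie flat, from (385,375) to (270,198). Nothing else has moved and the hand is clear.

```bash
python3 -c "
from station import robot
print(robot.close_job())"
```

```text
the job is handed in; nothing more can be done
None
```

I shut all five lids in order in one pass; the last picture shows them lying flat with the strip and the things around it unmoved, and I handed the job in with the hand clear (no verdict came back).

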